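Run a flint core in under the copy-stand camera

ROBOT

A 6-joint arm with a two-finger parallel gripper is mounted at the origin on the work surface. World frame = base frame: x ahead of the robot, y to its left, z up, the work surface at z = 0. Lengths are in m, angles in rad, forces in N, time in s.
With the tool pointing down it reaches from about 0.3 to 0.875 m from the base axis. Payload 6.4 kg.
Tool frame: the origin (TCP) lies midway between the tips of the shut fingers; the grasp point (between the pads) lies 19 mm behind it; z points along the fingers, y is the line along which they close (so a half turn about z gives the same grasp; the last joint's range is limited). The gripper opens to 85 mm and grips with 20 to 120 N. Pads are 22 mm wide; open, the fingers measure 114 mm over their backs; the gripper's body (76 mm by 85 mm) begins 54 mm behind the grasp point. The pads swing forward as they close: fully open they stand 13 mm farther back than shut.
Start: joints at [1.111, 0.181, 1.607, -0, 1.354, -0.206], TCP at [0.144, 0.557, 0.231] pointing down, gripper open.
Joint ranges: [-2.99, 2.99], [-0.89, 2.07], [0.3, 2.58], [-1.14, 4.28], [0, 2.63], [-3.12, 3.12]. Speed limits (rad/s): [2.57, 2.57, 3.01, 3.14, 3.14, 3.14].

INTERFACE

Orientations are given as a unit quaternion [w, x, y, z].
In Python, from bench import * gives the robot as it stands.
- The arm moves only by the tool play_rows, never from a script. Its argument "plan" is a list of rows, each a list of 3 entries, a list of its own where there are three numbers: the finger opening in mm, from 0 to 85.4, then the shift along the tool's x, y, z normalised to -1 to 1, where 1 is 40 cm, then the turn about the tool's z normalised to -1 to 1, where 1 is pi rad. A call has 1 to 10 rows; each row is the pose to reach, as a shift and turn from the pose commanded when the call began, along the tool's axes at that moment, turning the shorter way round; what a row does not reach only later rows make up. A row lasts 1/10 s, in which the tool goes at most 50 mm and 8.59 degrees, less where a joint would pass 70% of its speed; a pose out of reach is approached as far as the arm can. A call with a number of a shift or a turn outside -1 to 1 is refused whole. A call with a gripper value outside its range is refused whole. The fingers move at their own pace and stop on an object; the grip force is fixed at half the most. Time passes only in rows, so rows that repeat a pose let the fingers close. It gives the time, the measured TCP pose, the force, the opening and the grip force at its end, in the units of the state.
- get_obs(): the state, without advancing time (a new reading comes with each control period).
- camera(name): name is "side" or "top"; returns a dict with "image" (384x512x3 uint8, red, green, blue), "range_z" (384x512 float32, m along the optical axis (not along the pixel's ray), 0 where there is no reading), "intrinsics" (3x3 intrinsics, pixels), "k1" (the pictures are not rectified: a ray, as slopes to the right and down, at radius r is drawn at 1 + k1 r^2 times it, then the intrinsics apply), "rvec" (rotation vector, rad) and "tvec" (3), from world to camera coordinates, as OpenCV has them. Camera axes: x right, y down, z forward; pixel columns grow to the right and rows downward; lengths in m; the calibration is good to about 2 mm. A picture is of the moment at which its call begins.
- hand_in(): hands the job in; it is judged then, once.
Trained networks look in a picture, given as the dict that the camera call returned (one of the last four; its "shot" number tells which), for a name from the list of things; names that differ only in an ending like _2 or _b are one class to them, and where a whole thing is asked for, a point or a joint stands for the part that bears it (a point fixed in the world has none). Each returns a list of dicts, best first, with "conf" (0 to 1); they miss things now and then, are a little off and sometimes report something else, mostly with a low value. They report only what shows in the picture. A call takes as long as a camera call.
- search_frame(picture, label): "rect" ([centre column, centre row, width, height] in pixels, round what is visible of it).
- masks_of(picture, label): "mask" (384x512 bool, what is visible of it) and "rect" ([centre column, centre row, width, height] in pixels, round what is visible of it).
The state is a dict: "time_s": time; "q": joint angles; "dq": joint speeds; "joint_efforts": joint torques, N m; "eef_pos": TCP position; "eef_rot": TCP orientation; "wrist_force": force on the tool from outside, world axes, zero at the start; "torque": the same for the moment, N m; "opening": opening from 0.0 (shut) to 1.0 (fully open); "grasp_force": force on a finger pad.
Only numpy, scipy, OpenCV 4.12 (cv2) and the standard library are available. Lean on these libraries where they do the work, as an engineer would, in place of code of your own. Each camera call takes 0.05 s, during which the arm holds its last target. There are 200 camera calls.

TASK

Lay the long flint core lengthwise in the middle of the grey mat on the wooden sled, while the sled still stands out in front of the copy stand, and let go of it. Then slide the sled, flat on the table all the way, in between the guide rails and under the camera bridge until it is fully home against the end stop, with the core still lying on its mat under the camera. Do not knock the bridge and leave the pale nodule, the tape roll and the mug where they are.

Things in the scene. Friction and masses are not known exactly. Their poses are not given: they have to be found in the camera images.
- core: The long flint core to be photographed: a dark grey faceted prism 130 long (its x), 46 wide (its y, with near-vertical flat sides between 7 and 28 above its underside) and 38 high (z), 0.42 kg or so, lying on the table. Both ends taper over the last 20 mm, the +x end more. Origin: centre of its underside. Either end may point forwards on the sled.
- sled: The wooden specimen sled, loose on the table: a plywood board 220 long (x) x 100 wide (y) x 12 thick, 0.30 kg. An upright dark wood fin handle stands on its tail: 45 long (x), 18 thick (y), from 12 to 62 above the table, its centre 87.5 behind the sled's origin (x = -87.5). Origin: centre of the board's underside. Its +x end goes first into the stand.
- sled_handle (a point): Point on the fin handle's mid-plane and mid-length, 40 above the table, 22 below the handle's top; axes as the sled's. Pinch the fin across its 18 mm thickness (the sled's y).
- sled_mat (a point): Centre of the grey mat (150 x 80) on the sled's upper face, 30 ahead of the sled's origin and 12 above the table; axes as the sled's. The core's centre goes here, its length along x.
- stand: The fixed copy stand. Origin on the table below the lens; +x is the way the sled slides in, z up. Two guide rails 14 high, inner faces at y = -53 and +53, run from x = -100 to the end stop's face at x = +80; from x = -100 out to -143 they flare at 30 degrees (mouth about 145 wide). No floor: the sled slides on the table. At x = 140 a 34 x 34 column 310 high holds the camera.
- bridge: The steel camera bridge, fixed on the stand with the same origin and axes: 80 long (x from -40 to +40), two legs whose inner faces are 122 apart, a crossbar with its underside 66 above the table and its top at 78, and above it the black lens and camera (up to 65 long in x, 120 wide in y, top 233 above the table).
- stand_home (a point): Point on the table where the sled's origin lies when its front end touches the end stop: 30 before the stand's origin (x = -30), on the centre line; axes as the stand's.
- nodule: Bystander: a pale rounded faceted stone, about 90 x 75 x 58 high, on the table near the core. Origin: centre of its underside.
- tape: Bystander: a cardboard-brown roll of tape lying flat, 96 across, 22 high. Origin: centre of its underside.
- mug: Bystander: a white mug, 78 across, 90 high, handle at its +y. Origin: centre of its underside.

How it is judged:
By the outcome, as a careful person would: the job done as asked, in the order asked, and still so for the second after the job is handed in, with the robot touching nothing.
It also fails if it takes over 58 s, if anything falls off the work surface, if the arm or the gripper's body presses on something with over 40 N, if the wrist force passes 120 N, or if a joint passes its speed limit or range.

## Working session

There is one attempt and no reset: what is moved stays moved. The work goes in short steps, Python scripts to look and compute and a tool call to move; the robot and the scene stay as the last step left them, time stands still between calls to the robot, and variables do not carry over. Pictures are saved under pics/ and viewed, at most 10 in all, crops included, and the job is handed in when it is done.

Besides the shell and the picture viewer there is one more tool, called after "Request:" as name([rows], argument=value, ...), one row to a line, values as JSON. play_rows: Moves the arm, as the interface text tells. Its arguments: {"type":"object","properties":{"plan":{"type":"array","items":{"type":"array"}}},"required":["plan"]}

```bash
mkdir -p pics; ls
cat > h.py <<'E'
from bench import *
import numpy as np, cv2
def pts(c):
    "world point for each pixel (384x512x3), nan where no range"
    K=np.array(c["intrinsics"]);k=c["k1"]
    u,v=np.meshgrid(np.arange(512),np.arange(384))
    s=cv2.undistortPoints(np.stack([u,v],-1).reshape(-1,1,2).astype(float),K,np.array([k,0,0,0,0.])).reshape(384,512,2)
    z=c["range_z"].astype(float);z=np.where(z>0,z,np.nan)
    P=np.dstack([s[...,0]*z,s[...,1]*z,z])
    R=cv2.Rodrigues(np.array(c["rvec"],float))[0]
    return (P-np.array(c["tvec"]).ravel())@R
def save(c,n): cv2.imwrite("pics/"+n,cv2.cvtColor(c["image"],cv2.COLOR_RGB2BGR))
E
python3 - <<'E'
from h import *
a=camera("top");b=camera("side")
cv2.imwrite("pics/a.png",np.vstack([cv2.cvtColor(x["image"],cv2.COLOR_RGB2BGR) for x in(a,b)])[:, :].copy()) if 0 else None
save(a,"top1.png");save(b,"side1.png")
for n,c in(("top",a),("side",b)):
    P=pts(c)
    print(n,"cam at",-cv2.Rodrigues(np.array(c["rvec"],float))[0].T@np.array(c["tvec"]).ravel())
    for l in["core","sled","stand","bridge","nodule","tape","mug","sled_handle"]:
        r=masks_of(c,l)
        for m in r[:2]:
            q=P[m["mask"]];q=q[~np.isnan(q[:,0])]
            print(l,round(m["conf"],2),np.round(m["rect"]),len(q),np.round(np.percentile(q,[2,50,98],axis=0),3).tolist() if len(q) else"")
o=get_obs();print({k:np.round(v,3).tolist() for k,v in o.items()})
E
```

```text
pics
top cam at [ 0.51877557 -0.0156969   1.13997798]
core 0.91 [395. 279.  55.  40.] 1063 [[0.37, -0.366, 0.0], [0.417, -0.312, 0.034], [0.462, -0.263, 0.041]]
sled 0.96 [267. 232.  86.  49.] 3719 [[0.478, -0.113, 0.001], [0.529, -0.009, 0.012], [0.582, 0.097, 0.061]]
stand 0.64 [117. 238. 178.  68.] 6380 [[0.451, 0.214, 0.006], [0.52, 0.311, 0.193], [0.594, 0.461, 0.31]]
bridge 0.94 [110. 234. 112.  64.] 3652 [[0.456, 0.245, 0.071], [0.519, 0.269, 0.202], [0.59, 0.418, 0.234]]
bridge 0.75 [115. 232. 177.  64.] 6846 [[0.448, 0.177, 0.001], [0.52, 0.309, 0.184], [0.596, 0.466, 0.309]]
nodule 0.87 [376. 207.  34.  36.] 902 [[0.554, -0.307, 0.019], [0.591, -0.269, 0.045], [0.631, -0.238, 0.058]]
tape 0.56 [331. 133.  37.  39.] 547 [[0.738, -0.213, 0.003], [0.779, -0.168, 0.021], [0.824, -0.122, 0.025]]
mug 0.88 [239. 137.  34.  42.] 1094 [[0.716, 0.021, -0.0], [0.778, 0.061, 0.028], [0.808, 0.093, 0.091]]
sled_handle 0.64 [267. 232.  92.  47.] 3582 [[0.48, -0.113, 0.007], [0.53, -0.009, 0.012], [0.581, 0.095, 0.061]]
side cam at [ 0.48874486 -1.23260886  0.82436509]
core 0.67 [191. 272
[... 612 characters left out ...]
6, -0.127, 0.023]]
tape 0.15 [259. 253.  38.  30.] 746 [[0.551, -0.314, 0.005], [0.59, -0.295, 0.037], [0.629, -0.261, 0.056]]
mug 0.87 [298. 179.  36.  37.] 886 [[0.711, 0.015, 0.003], [0.767, 0.031, 0.058], [0.808, 0.094, 0.088]]
sled_handle 0.65 [228. 204.  41.  47.] 1461 [[0.476, -0.12, -0.0], [0.527, -0.033, 0.011], [0.58, 0.099, 0.06]]
{'time_s': 0.9, 'q': [1.111, 0.181, 1.607, 0.0, 1.354, -0.206], 'dq': [-0.001, -0.001, 0.001, 0.0, 0.0, -0.002], 'joint_efforts': [-0.0, -44.483, -35.168, -0.0, 0.001, -0.0], 'eef_pos': [0.144, 0.557, 0.231], 'eef_rot': [0.0, 0.127, 0.992, 0.0], 'wrist_force': [0.848, 0.521, -0.013], 'torque': [-0.008, 0.003, 0.006], 'grasp_force': 0.0, 'opening': 1.002}
```

View pics/top1.png

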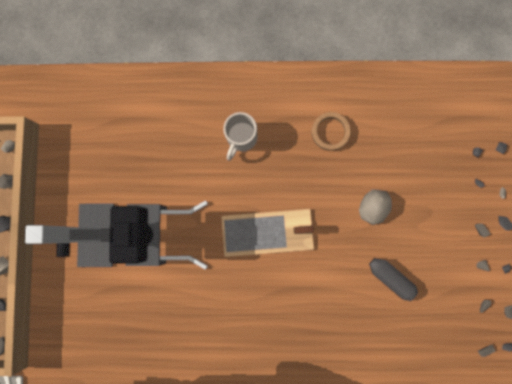

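View pics/side1.png

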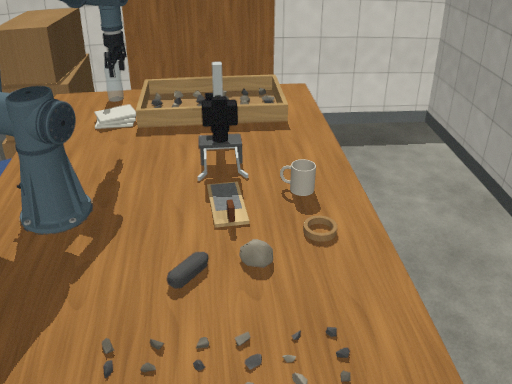

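Run:
```python
from h import *
import pickle
a=camera("top");b=camera("side")
pickle.dump((a,b),open("c.pkl","wb"))
A=pts(a).reshape(-1,3);B=pts(b).reshape(-1,3)
Q=np.vstack([A,B]);Q=Q[~np.isnan(Q[:,0])]
def sel(Q,x0,x1,y0,y1,z0,z1):
    return Q[(Q[:,0]>x0)&(Q[:,0]<x1)&(Q[:,1]>y0)&(Q[:,1]<y1)&(Q[:,2]>z0)&(Q[:,2]<z1)]
def rect(n,q):
    r=cv2.minAreaRect((q[:,:2]*1000).astype(np.float32));print(n,len(q),np.round(r[0],1),np.round(r[1],1),round(r[2],2),"med",np.round(np.median(q,0),4),"zmin/max",np.round(np.percentile(q[:,2],[1,99]),3))
for n,q in(("top",A),("side",B)):
    print(n,"table z",np.nanmedian(sel(q,.3,.45,-.2,.1,-.02,.02)[:,2]))
    rect("board",sel(q,.44,.62,-.16,.14,.007,.018)); rect("fin",sel(q,.44,.62,-.16,.14,.05,.07))
    rect("core",sel(q,.34,.50,-.40,-.23,.012,.06)); rect("coretop",sel(q,.34,.50,-.40,-.23,.034,.06))
    rect("nod",sel(q,.52,.66,-.34,-.2,.012,.08))
    rect("cambody",sel(q,.40,.64,.18,.37,.1,.26)); rect("column",sel(q,.4,.64,.37,.6,.295,.33)); rect("bar",sel(q,.4,.64,.18,.37,.07,.085))
    for s,(x0,x1) in(("L",(.42,.5)),("R",(.54,.62))):
        r=sel(q,x0,x1,.1,.23,.010,.02)
        rect("rail"+s,r)
```

```text
top table z -0.0007037622116596083
board 3427 [ 5.401e+02 -5.000e-01] [124.1 235.1] 3.88 med [ 0.5271 -0.0043  0.0119] zmin/max [0.007 0.017]
fin 146 [536.9 -95.5] [17.8 44.8] 4.79 med [ 0.5362 -0.0945  0.0611] zmin/max [0.056 0.066]
core 1015 [ 417.5 -313.1] [130.9  47.3] 47.79 med [ 0.4173 -0.3121  0.0343] zmin/max [0.016 0.041]
coretop 542 [ 414.1 -317.2] [110.8  38.6] 48.77 med [ 0.4129 -0.3171  0.0367] zmin/max [0.034 0.041]
nod 898 [ 595.5 -275.1] [72.1 89.1] 58.26 med [ 0.5912 -0.2687  0.0446] zmin/max [0.019 0.059]
cambody 2546 [522.9 309.6] [119.6 120.6] 0.22 med [0.5226 0.275  0.2144] zmin/max [0.129 0.235]
column 379 [521.6 423.4] [33.8 34.4] 0.1 med [0.5215 0.4198 0.3089] zmin/max [0.296 0.312]
bar 757 [523.8 282.7] [145.5  80.9] 0.36 med [0.5166 0.2568 0.0774] zmin/max [0.072 0.083]
railL 112 [461.1 184.3] [89.3 17.3] 73.75 med [0.4649 0.1802 0.0133] zmin/max [0.011 0.02 ]
railR 132 [584.2 158.7] [135.2  49.7] 73.54 med [0.5837 0.1753 0.0137] zmin/max [0.01  0.018]
side table z -0.002066427635353768
board 1199 [522.5   7.3] [155.5 264.3] 0.05 med [ 0.5228 -0.0115  0.0105
[... 170 characters left out ...]
146 -0.3314  0.032 ] zmin/max [0.013 0.039]
coretop 301 [ 411.8 -320. ] [109.2  35.5] 51.52 med [ 0.4099 -0.323   0.0363] zmin/max [0.034 0.04 ]
nod 698 [ 589.1 -282.1] [63.3 87.7] 53.38 med [ 0.59   -0.2936  0.038 ] zmin/max [0.013 0.057]
cambody 1119 [521.1 276.9] [122.3  66.6] 1.94 med [0.5208 0.2562 0.1835] zmin/max [0.103 0.231]
column 60 [521.4 422.7] [44.4 31.9] 88.35 med [0.5213 0.4118 0.305 ] zmin/max [0.296 0.309]
bar 416 [521.3 281.1] [145.9  93.7] 0.09 med [0.5187 0.2674 0.0764] zmin/max [0.07  0.085]
railL 34 [458.2 182.7] [85.5 16.3] 73.22 med [0.4617 0.184  0.0119] zmin/max [0.01  0.014]
railR 34 [585.  182.2] [16.8 90.4] 14.42 med [0.5845 0.175  0.0125] zmin/max [0.011 0.016]
```

```bash
cat >> h.py <<'E'
def go(x,y,z,yaw):
    "row numbers (shift x,y,z / 0.4, turn / pi) taking tool to x,y,z with tool y at yaw deg"
    from scipy.spatial.transform import Rotation as Ro
    o=get_obs();q=np.array(o["eef_rot"]);R=Ro.from_quat(q[[1,2,3,0]]).as_matrix()
    s=R.T@(np.array([x,y,z])-o["eef_pos"])/0.4
    y0=np.degrees(np.arctan2(R[1,1],R[0,1]));t=-((yaw-y0+180)%360-180)/180
    print("t",round(o["time_s"],2),"pos",np.round(o["eef_pos"],4),"yaw",round(y0,2),"tilt",np.round(R[:2,2],3),"-> shift",np.round(s,4),"turn",round(t,4),"open",round(float(o["opening"]),3),"F",np.round(o["wrist_force"],1),"grip",round(float(o["grasp_force"]),1))
def sled(c):
    P=pts(c).reshape(-1,3);P=P[~np.isnan(P[:,0])]
    m=(P[:,0]>.45)&(P[:,0]<.61)&(P[:,1]>-.14)&(P[:,1]<.125);P=P[m]
    b=P[(P[:,2]>.009)&(P[:,2]<.0155)]
    ys=np.arange(-.06,.08,.005);mid=[];w=[]
    for y in ys:
        x=b[abs(b[:,1]-y)<.0025,0];lo,hi=np.percentile(x,[1,99]);mid.append((lo+hi)/2);w.append(hi-lo)
    k=np.polyfit(ys,mid,1)
    f=P[(P[:,2]>.052)&(P[:,2]<.068)]
    ends=[np.percentile(b[abs(b[:,0]-.53)<.03,1],p) for p in(.5,99.5)]
    print("sled mid x at y=0",k[1],"slope deg",np.degrees(np.arctan(-k[0])),"w",np.median(w),"ends y",ends,"fin",np.median(f,0),np.polyval(k,np.median(f[:,1])))
E
python3 - <<'E'
from h import *
import pickle
for c in pickle.load(open("c.pkl","rb")): sled(c)
go(.37,.05,.2,-42)
E
```

```text
sled mid x at y=0 0.5290980143806797 slope deg 5.047609338692541 w 0.0968050395440796 ends y [np.float64(-0.11760311008981006), np.float64(0.10212600208926909)] fin [ 0.53617698 -0.0945405   0.06113161] 0.5374484013437817
sled mid x at y=0 0.5270514102906273 slope deg 4.830215811815926 w 0.09283310089848706 ends y [np.float64(-0.12203375997780297), np.float64(0.1003575128803069)] fin [ 0.53515483 -0.1017687   0.05943198] 0.5356512168007546
t 1.0 pos [0.1444 0.5566 0.2313] yaw 75.46 tilt [0. 0.] -> shift [-0.864  -1.0844  0.0782] turn 0.6525 open 1.0 F [-0.2  0.2 -0.3] grip 0.0
```

Request:
play_rows([
  [85,[-0.65,-0.8,0.08],0.47],
  [85,[-0.65,-0.8,0.08],0.47],
  [85,[-0.65,-0.8,0.08],0.47],
  [85,[-0.65,-0.8,0.08],0.47],
  [85,[-0.65,-0.8,0.08],0.47],
  [85,[-0.65,-0.8,0.08],0.47],
  [85,[-0.65,-0.8,0.08],0.47],
  [85,[-0.65,-0.8,0.08],0.47],
  [85,[-0.65,-0.8,0.08],0.47],
  [85,[-0.65,-0.8,0.08],0.47],
])

```text
time_s: 2.0
eef_pos: [0.3168, 0.1794, 0.1994]
eef_rot: [0.0, 0.765, 0.644, 0.0]
wrist_force: [-0.3, 0.2, -0.4]
opening: 0.995
grasp_force: 0.0
```

```bash
python3 -c "
from h import *
go(.417,-.314,.12,-42.3)"
```

```text
t 2.0 pos [0.3168 0.1794 0.1994] yaw -9.77 tilt [ 0.001 -0.   ] -> shift [-1.173   0.4561  0.1991] turn 0.1807 open 0.995 F [-0.3  0.2 -0.4] grip 0.0
```

Request:
play_rows([
  [85,[-0.98,0.38,0.17],0.18],
  [85,[-0.98,0.38,0.17],0.18],
  [85,[-0.98,0.38,0.17],0.18],
  [85,[-0.98,0.38,0.17],0.18],
  [85,[-0.98,0.38,0.17],0.18],
  [85,[-0.98,0.38,0.17],0.18],
  [85,[-0.98,0.38,0.17],0.18],
  [85,[-0.98,0.38,0.17],0.18],
  [85,[-0.98,0.38,0.17],0.18],
  [85,[-0.98,0.38,0.17],0.18],
])

```text
time_s: 3.0
eef_pos: [0.4037, -0.233, 0.131]
eef_rot: [0.0, 0.913, 0.409, -0.0]
wrist_force: [-0.3, 0.2, -0.1]
opening: 0.995
grasp_force: 0.0
```

```bash
python3 -c "
from h import *
go(.417,-.314,.12,-42.3);go(.417,-.314,.001,-42.3)"
```

```text
t 3.0 pos [ 0.4037 -0.233   0.131 ] yaw -41.76 tilt [ 0.    -0.001] -> shift [-0.1289  0.1595  0.0277] turn 0.003 open 0.995 F [-0.3  0.2 -0.1] grip 0.0
t 3.0 pos [ 0.4037 -0.233   0.131 ] yaw -41.76 tilt [ 0.    -0.001] -> shift [-0.1287  0.1593  0.3252] turn 0.003 open 0.995 F [-0.3  0.2 -0.1] grip 0.0
```

Request:
play_rows([
  [85,[-0.129,0.159,0.05],0.003],
  [85,[-0.129,0.159,0.05],0.003],
  [85,[-0.129,0.159,0.05],0.003],
  [85,[-0.129,0.159,0.14],0.003],
  [85,[-0.129,0.159,0.22],0.003],
  [85,[-0.129,0.159,0.28],0.003],
  [85,[-0.129,0.159,0.31],0.003],
  [85,[-0.129,0.159,0.322],0.003],
  [85,[-0.129,0.159,0.322],0.003],
])

```text
time_s: 3.9
eef_pos: [0.4171, -0.31, 0.0028]
eef_rot: [-0.0, 0.914, 0.406, 0.0]
wrist_force: [0.2, 0.1, 0.5]
opening: 0.995
grasp_force: 0.0
```

```bash
python3 -c "
from h import *
go(.417,-.314,.001,-42.3)
c=camera('side');cv2.imwrite('pics/g1.png',cv2.resize(cv2.cvtColor(c['image'],4)[200:330,110:300],None,fx=4,fy=4))"
```

```text
t 3.9 pos [ 0.4171 -0.31    0.0028] yaw -42.05 tilt [-0.  0.] -> shift [-0.0076  0.0066  0.0045] turn 0.0014 open 0.995 F [0.2 0.1 0.5] grip 0.0
```

View pics/g1.png

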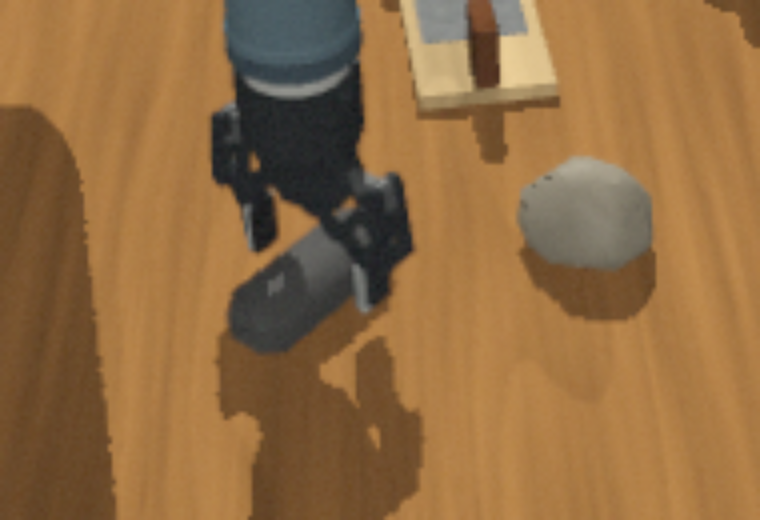

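The fingers straddle the core (about 300, 270 in the crop), and both pads are clear of it and of the nodule. I'll close now.

Request:
play_rows([
  [85,[-0.008,0.006,0.003],0.001],
  [30,[-0.008,0.006,0.003],0.001],
  [30,[-0.008,0.006,0.003],0.001],
  [30,[-0.008,0.006,0.003],0.001],
  [30,[-0.008,0.006,0.003],0.001],
  [30,[-0.008,0.006,0.003],0.001],
  [30,[-0.008,0.006,0.003],0.001],
  [30,[-0.008,0.006,0.003],0.001],
  [30,[-0.008,0.006,0.003],0.001],
  [30,[-0.008,0.006,0.003],0.001],
])

```text
time_s: 4.95
eef_pos: [0.4167, -0.3147, 0.002]
eef_rot: [0.0, 0.914, 0.405, 0.0]
wrist_force: [-0.4, 0.9, 6.4]
opening: 0.523
grasp_force: 63.0
```

```bash
python3 -c "
from h import *
go(.527,.022,.12,4.9)"
```

```text
t 4.95 pos [ 0.4167 -0.3147  0.002 ] yaw -42.26 tilt [ 0. -0.] -> shift [ 0.8084 -0.3618 -0.2954] turn -0.262 open 0.523 F [-0.4  0.9  6.4] grip 63.0
```

Request:
play_rows([
  [30,[0,0,-0.03],0],
  [30,[0,0,-0.1],0],
  [30,[0,0,-0.2],0],
  [30,[0,0,-0.295],0],
  [30,[0.1,-0.045,-0.295],-0.03],
  [30,[0.2,-0.09,-0.295],-0.07],
  [30,[0.3,-0.135,-0.295],-0.11],
  [30,[0.4,-0.18,-0.295],-0.15],
  [30,[0.5,-0.225,-0.295],-0.19],
  [30,[0.6,-0.27,-0.295],-0.23],
])

```text
time_s: 5.95
eef_pos: [0.4977, -0.0622, 0.1195]
eef_rot: [-0.0, 0.711, 0.704, -0.0]
wrist_force: [0.2, 0.1, -3.9]
opening: 0.526
grasp_force: 62.3
```

```bash
python3 -c "
from h import *
go(.527,.022,.12,4.9)"
```

```text
t 5.95 pos [ 0.4977 -0.0622  0.1195] yaw -0.58 tilt [-0.  0.] -> shift [ 0.2112  0.0711 -0.0012] turn -0.0304 open 0.526 F [ 0.2  0.1 -3.9] grip 62.3
```

Request:
play_rows([
  [30,[0.1,0.035,0],-0.02],
  [30,[0.17,0.058,0],-0.029],
  [30,[0.205,0.07,0],-0.029],
  [30,[0.205,0.07,0],-0.029],
  [30,[0.205,0.07,0],-0.029],
  [30,[0.205,0.07,0],-0.029],
])

```text
time_s: 6.55
eef_pos: [0.5268, 0.0163, 0.1192]
eef_rot: [-0.0, 0.68, 0.733, -0.0]
wrist_force: [0.6, -1.1, -3.5]
opening: 0.525
grasp_force: 62.5
```

Run:
```python
from h import *
go(.527,.022,.014,4.9)
for n in("top","side"):
    c=camera(n);P=pts(c).reshape(-1,3);P=P[~np.isnan(P[:,0])]
    m=masks_of(c,"core")
    q=pts(c)[m[0]["mask"]];q=q[(q[:,2]>.11)&(q[:,2]<.175)]
    print(n,m[0]["conf"],len(q),np.percentile(q,[0,1,5,50,95,99,100],axis=0).round(4).tolist())
    b=P[(P[:,0]>.44)&(P[:,0]<.61)&(P[:,1]>-.14)&(P[:,1]<.13)]
    f=b[(b[:,2]>.052)&(b[:,2]<.068)];print("fin",np.median(f,0))
    save(c,n+"2.png")
```

```text
t 6.55 pos [0.5268 0.0163 0.1192] yaw 4.27 tilt [-0.001 -0.   ] -> shift [0.0142 0.0017 0.263 ] turn -0.0035 open 0.525 F [ 0.6 -1.1 -3.5] grip 62.5Traceback (most recent call last):
  File "<stdin>", line 7, in <module>
    return _quantile_unchecked(
        a, q, axis, out, overwrite_input, method, keepdims, weights)
    return _ureduce(a,
                    func=_quantile_ureduce_func,
    ...<5 lines>...
                    overwrite_input=overwrite_input,
                    method=method)
    r = func(a, **kwargs)
    result = _quantile(arr,
                       quantiles=q,
    ...<2 lines>...
                       out=out,
                       weights=wgt)
    slices_having_nans = np.isnan(arr[-1, ...])
                                  ~~~^^^^^^^^^
IndexError: index -1 is out of bounds for axis 0 with size 0
```

Run:
```python
from h import *
c=camera("side");P=pts(c);save(c,"side2.png")
for m in masks_of(c,"core")[:2]:
    q=P[m["mask"]];q=q[~np.isnan(q[:,0])];print(m["conf"],np.round(m["rect"]),np.percentile(q,[1,50,99],axis=0).round(4).tolist())
cv2.imwrite("pics/side2.png",cv2.resize(cv2.cvtColor(c["image"],4)[120:250,150:320],None,fx=4,fy=4))
```

```text
0.88 [228. 163.  21.  27.] [[0.5061, -0.0502, -0.0018], [0.528, -0.0176, 0.1486], [0.5614, 0.1862, 0.1564]]
```

View pics/side2.png

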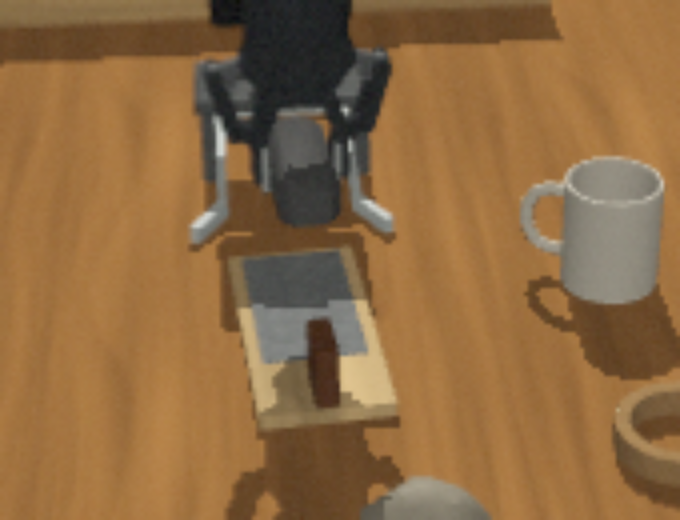

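Request:
play_rows([
  [30,[0.014,0.002,0.05],-0.0035],
  [30,[0.014,0.002,0.12],-0.0035],
  [30,[0.014,0.002,0.19],-0.0035],
  [30,[0.014,0.002,0.23],-0.0035],
  [30,[0.014,0.002,0.25],-0.0035],
  [30,[0.014,0.002,0.258],-0.0035],
  [30,[0.014,0.002,0.26],-0.0035],
  [30,[0.014,0.002,0.26],-0.0035],
])

```text
time_s: 7.55
eef_pos: [0.5284, 0.0228, 0.0162]
eef_rot: [0.001, 0.676, 0.737, 0.0]
wrist_force: [-0.3, 0.4, -4.1]
opening: 0.527
grasp_force: 62.3
```

```bash
python3 -c "
from h import *
go(.527,.022,.014,4.9)"
```

```text
t 7.55 pos [0.5284 0.0228 0.0162] yaw 4.98 tilt [ 0.002 -0.   ] -> shift [-0.0018 -0.0037  0.0055] turn 0.0005 open 0.527 F [-0.3  0.4 -4.1] grip 62.3
```

Request:
play_rows([
  [30,[-0.002,-0.003,0.003],0],
  [30,[-0.002,-0.003,0.005],0],
  [30,[-0.002,-0.003,0.005],0],
])

```text
time_s: 7.85
eef_pos: [0.5269, 0.022, 0.014]
eef_rot: [0.0, 0.676, 0.737, 0.0]
wrist_force: [-2.4, -0.5, 1.8]
opening: 0.528
grasp_force: 63.0
```

Contact with the mat is light. I'll open to 60 mm and rise.

Request:
play_rows([
  [62,[0,0,0],0],
  [62,[0,0,0],0],
  [62,[0,0,0],0],
  [62,[0,0,0],0],
  [62,[0,0,-0.02],0],
  [62,[0,0,-0.08],0],
  [62,[0,0,-0.16],0],
  [62,[0,0,-0.24],0],
  [62,[0,0,-0.26],0],
  [62,[0,0,-0.26],0],
])

```text
time_s: 8.85
eef_pos: [0.5277, 0.022, 0.1192]
eef_rot: [0.002, 0.676, 0.737, 0.001]
wrist_force: [0.3, 0.3, -0.9]
opening: 0.733
grasp_force: 0.0
```

Run:
```python
from h import *
c=camera("side");P=pts(c);sled(c)
q=P[masks_of(c,"core")[0]["mask"]];q=q[q[:,2]>.02];print(np.percentile(q,[1,50,99],axis=0).round(4).tolist())
cv2.imwrite("pics/side3.png",cv2.resize(cv2.cvtColor(c["image"],4)[120:250,150:320],None,fx=4,fy=4))
go(.5365,-.097,.12,4.9)
```

```text
sled mid x at y=0 0.5263868055340898 slope deg 4.370375318523219 w 0.09268676937559217 ends y [np.float64(-0.12129723928115768), np.float64(0.09572416074379829)] fin [ 0.53486156 -0.10097919  0.05952147] 0.5341042127338355
[[0.5015, -0.0848, 0.0222], [0.5254, -0.0038, 0.0449], [0.553, 0.068, 0.0599]]
t 8.95 pos [0.5258 0.0223 0.1165] yaw 4.99 tilt [-0.001  0.   ] -> shift [-0.2995  0.0008 -0.0088] turn 0.0005 open 0.726 F [-1.  -0.4 -0.7] grip 0.0
```

View pics/side3.png

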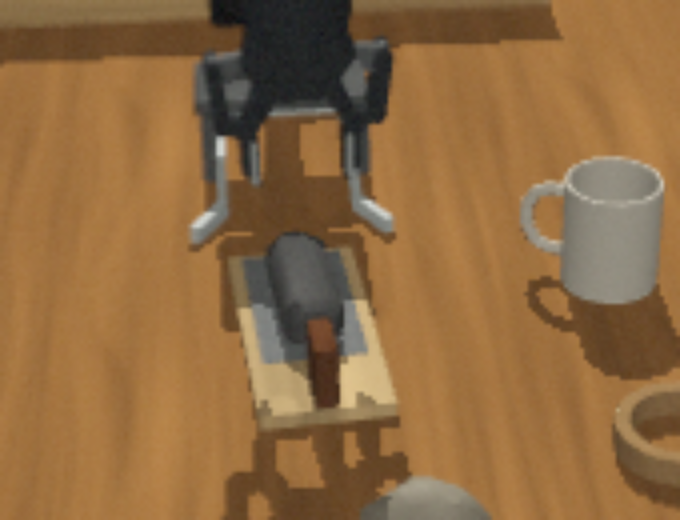

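The core lies lengthwise on the mat (crop about 305, 285), and the sled has not moved. Next I'll move to the fin.

Request:
play_rows([
  [62,[-0.1,0,-0.01],0],
  [62,[-0.2,0,-0.01],0],
  [62,[-0.28,0,-0.01],0],
  [62,[-0.3,0,-0.01],0],
  [62,[-0.3,0,-0.01],0],
  [62,[-0.3,0,-0.01],0],
])

```text
time_s: 9.55
eef_pos: [0.536, -0.0963, 0.12]
eef_rot: [-0.001, 0.676, 0.737, -0.0]
wrist_force: [-0.7, -0.1, -0.3]
opening: 0.723
grasp_force: 0.0
```

Run:
```python
from h import *
c=camera("top");P=pts(c)
m=masks_of(c,"core");q=P[m[0]["mask"]];q=q[(q[:,2]>.02)&(q[:,2]<.06)];print(m[0]["conf"],cv2.minAreaRect((q[:,:2]*1000).astype(np.float32)))
A=P.reshape(-1,3);b=A[(A[:,2]>.009)&(A[:,2]<.0155)&(A[:,0]>.45)&(A[:,0]<.61)&(A[:,1]>.0)&(A[:,1]<.11)]
for y in(.01,.03,.05,.07,.09):
    x=b[abs(b[:,1]-y)<.004,0];print(y,np.percentile(x,[1,99]).round(4),len(x))
go(.5363,-.097,.021,4.9)
cv2.imwrite("pics/top3.png",cv2.resize(cv2.cvtColor(c["image"],4)[160:310,140:340],None,fx=4,fy=4))
```

```text
0.56 ((528.1783447265625, 27.55213165283203), (45.642757415771484, 121.41576385498047), 6.059146881103516)
0.01 [0.4803 0.5763] 57
0.03 [0.4779 0.5765] 50
0.05 [0.4753 0.574 ] 56
0.07 [0.4742 0.5715] 57
0.09 [0.4728 0.5715] 95
t 9.65 pos [ 0.5364 -0.0959  0.1206] yaw 5.07 tilt [-0.001  0.001] -> shift [-3.00e-03 -1.00e-04  2.49e-01] turn 0.0009 open 0.726 F [-0.3  0.5  0.6] grip 0.0
```

View pics/top3.png

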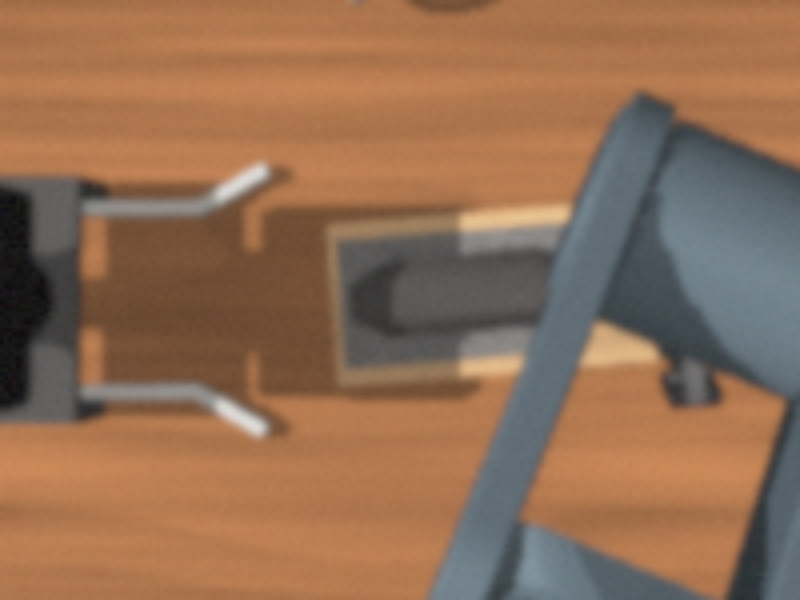

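The core is centred across the mat: its tip is about 350, 295 and the mat's front edge about 340. The rails open straight ahead of it. I'll go down on the fin and pinch.

Request:
play_rows([
  [62,[-0.003,0,0.06],0.001],
  [62,[-0.003,0,0.13],0.001],
  [62,[-0.003,0,0.2],0.001],
  [62,[-0.003,0,0.238],0.001],
  [62,[-0.003,0,0.247],0.001],
  [62,[-0.003,0,0.247],0.001],
  [5,[-0.003,0,0.247],0.001],
  [5,[-0.003,0,0.247],0.001],
  [5,[-0.003,0,0.247],0.001],
  [5,[-0.003,0,0.247],0.001],
])

```text
time_s: 10.65
eef_pos: [0.5375, -0.0989, 0.0237]
eef_rot: [0.001, 0.677, 0.736, -0.0]
wrist_force: [-2.4, 0.0, 5.8]
opening: 0.201
grasp_force: 59.9
```

Request:
play_rows([
  [5,[0,0,0],0],
  [5,[0,0,0],0],
  [5,[0,0,0],0],
])

```text
time_s: 10.95
eef_pos: [0.5375, -0.099, 0.0237]
eef_rot: [0.001, 0.677, 0.736, -0.0]
wrist_force: [-2.3, 0.4, 5.7]
opening: 0.204
grasp_force: 59.9
```

Run:
```python
from h import *
c=camera("top");sled(c)
go(.530,0.0,.0215,0.3);go(.522,0.165,.0215,0.)
```

```text
sled mid x at y=0 0.533590181416574 slope deg 8.169047941942615 w 0.09641531006724025 ends y [np.float64(-0.08581417399637863), np.float64(0.1026288263425021)] fin [0.5313901  0.01680812 0.05272107] 0.5311773624330421
t 11.0 pos [ 0.5375 -0.099   0.0237] yaw 4.85 tilt [ 0.001 -0.001] -> shift [0.2481 0.0023 0.0053] turn 0.0253 open 0.202 F [-2.2 -0.7  7.2] grip 59.9
t 11.0 pos [ 0.5375 -0.099   0.0237] yaw 4.85 tilt [ 0.001 -0.001] -> shift [0.6608 0.0172 0.0049] turn 0.027 open 0.202 F [-2.2 -0.7  7.2] grip 59.9
```

Request:
play_rows([
  [5,[0.006,-0.003,0],0.003],
  [5,[0.015,-0.008,0],0.007],
  [5,[0.025,-0.014,0],0.012],
  [5,[0.036,-0.02,0],0.017],
  [5,[0.047,-0.026,0],0.022],
  [5,[0.057,-0.031,0],0.026],
  [5,[0.063,-0.034,0],0.027],
  [5,[0.063,-0.034,0],0.027],
  [5,[0.063,-0.034,0],0.027],
])

```text
time_s: 11.9
eef_pos: [0.5227, -0.0756, 0.0237]
eef_rot: [0.002, 0.708, 0.707, 0.0]
wrist_force: [2.3, -4.3, 5.8]
opening: 0.202
grasp_force: 59.4
```

Run:
```python
from h import *
go(.522,0.165,.0215,0.)
for n in("top","side"):
    c=camera(n);A=pts(c).reshape(-1,3);A=A[~np.isnan(A[:,0])];b=A[(A[:,2]>.0075)&(A[:,2]<.0165)&(A[:,0]>.45)&(A[:,0]<.61)]
    for y in(.0,.03,.05,.07,.09,.11):
        x=b[abs(b[:,1]-y)<.004,0]
        if len(x): print(y,np.percentile(x,[1,99]).round(4),np.mean(np.percentile(x,[1,99])).round(4),len(x))
    # rails beyond the flare
    for y in(.19,.2,.21,.22,.23):
        x=b[abs(b[:,1]-y)<.005,0];print("rail",y,[np.percentile(s,[5,50,95]).round(4).tolist() for s in(x[x<.522],x[x>.522]) if len(s)])
cv2.imwrite("pics/side4.png",cv2.resize(cv2.cvtColor(c["image"],4)[110:240,150:320],None,fx=4,fy=4))
```

```text
t 11.9 pos [ 0.5227 -0.0756  0.0237] yaw -0.08 tilt [ 0.003 -0.002] -> shift [ 0.6015 -0.0027  0.0044] turn -0.0005 open 0.202 F [ 2.3 -4.3  5.8] grip 59.4
0.0 [0.4935 0.574 ] 0.5338 37
0.03 [0.4754 0.574 ] 0.5247 63
0.05 [0.4754 0.574 ] 0.5247 62
0.07 [0.4753 0.5741] 0.5247 63
0.09 [0.4752 0.5739] 0.5245 65
0.11 [0.4752 0.5739] 0.5246 87
rail 0.19 [[0.465, 0.4676, 0.47], [0.5786, 0.5812, 0.5837]]
rail 0.2 [[0.4649, 0.4675, 0.47], [0.5786, 0.5812, 0.5838]]
rail 0.21 [[0.4649, 0.4674, 0.47], [0.5786, 0.5813, 0.5838]]
rail 0.22 [[0.4649, 0.4674, 0.4699], [0.5786, 0.5812, 0.5838]]
rail 0.23 [[0.4649, 0.4674, 0.4698], [0.5795, 0.5824, 0.5837]]
0.0 [0.4748 0.5698] 0.5223 12
0.03 [0.4974 0.5491] 0.5233 3
0.05 [0.4919 0.5604] 0.5261 8
0.07 [0.4828 0.5619] 0.5224 7
0.09 [0.4829 0.5702] 0.5266 5
rail 0.19 [[0.4588, 0.4651, 0.4685], [0.577, 0.5771, 0.5772]]
rail 0.2 [[0.4617, 0.4652, 0.4687], [0.5782, 0.5797, 0.5812]]
rail 0.21 [[0.4619, 0.462, 0.4621], [0.5784, 0.5787, 0.5815]]
rail 0.22 [[0.4627, 0.4654, 0.4681], [0.5827, 0.5828, 0.5828]]
rail 0.23 [[0.4623, 0.4639, 0.4655], [0.5802, 0.5802, 0.5802]]
```

View pics/side4.png

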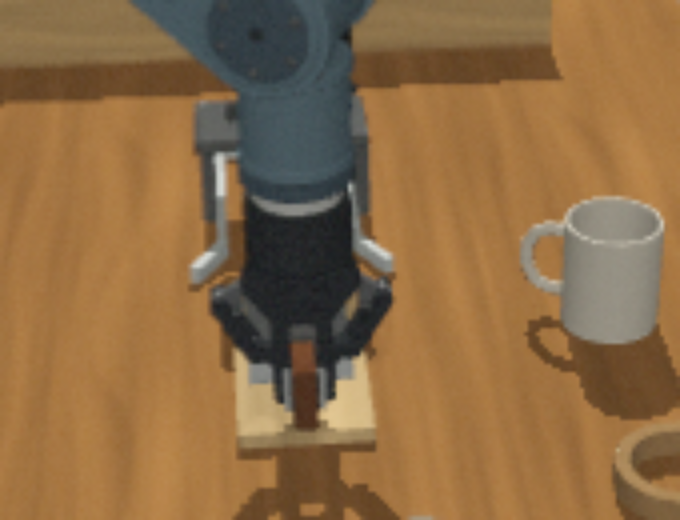

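Run:
```python
from h import *
for n in("top","side"):
    c=camera(n);A=pts(c).reshape(-1,3);A=A[~np.isnan(A[:,0])]
    A=A[(A[:,1]<.22)&(A[:,0]>.3)&(A[:,0]<.66)&(A[:,1]>-.2)]
    for z in np.arange(.06,.6,.04):
        b=A[abs(A[:,2]-z-.02)<.02]
        if len(b)>3: print(n,round(z,2),len(b),"y off",np.percentile(b[:,1]+.0756,[2,98]).round(3),"x",np.percentile(b[:,0],[2,98]).round(3))
```

```text
top 0.1 65 y off [-0.012  0.012] x [0.462 0.586]
top 0.3 30 y off [-0.055  0.046] x [0.445 0.569]
top 0.34 1788 y off [-0.064  0.063] x [0.444 0.577]
top 0.38 1984 y off [-0.056  0.058] x [0.435 0.559]
top 0.42 998 y off [-0.04   0.104] x [0.399 0.512]
top 0.46 2873 y off [-0.017  0.102] x [0.372 0.456]
top 0.5 2185 y off [0.012 0.115] x [0.349 0.411]
top 0.54 2601 y off [0.021 0.123] x [0.342 0.382]
top 0.58 544 y off [0.061 0.128] x [0.345 0.357]
side 0.06 291 y off [-0.018  0.013] x [0.473 0.571]
side 0.1 467 y off [-0.021  0.008] x [0.462 0.582]
side 0.14 263 y off [-0.04  -0.005] x [0.486 0.557]
side 0.18 370 y off [-0.039  0.001] x [0.485 0.558]
side 0.22 391 y off [-0.04  -0.002] x [0.485 0.559]
side 0.26 325 y off [-0.053  0.014] x [0.486 0.56 ]
side 0.3 523 y off [-0.07   0.027] x [0.448 0.575]
side 0.34 1205 y off [-0.069  0.052] x [0.409 0.576]
side 0.38 1457 y off [-0.056  0.072] x [0.367 0.548]
side 0.42 1079 y off [-0.037  0.08 ] x [0.344 0.499]
side 0.46 950 y off [-0.017  0.083] x [0.313 0.448]
side 0.5 764 y off [0.01  0.076] x [0.303 0.406]
side 0.54 637 y off [0.015 0.123] x [0.302 0.378]
side 0.58 384 y off [0.019 0.126] x [0.301 0.353]
```

Clear: the arm keeps within 65 mm of the TCP below the camera's top, and the sled is in line with the rails to 1 mm. I'll slide in.

Request:
play_rows([
  [5,[0.015,0,0],0],
  [5,[0.045,0,0],0],
  [5,[0.085,0,0],0],
  [5,[0.125,0,0],0],
  [5,[0.165,0,0],0],
  [5,[0.205,0,0],0],
  [5,[0.245,0,0],0],
  [5,[0.28,0,0],0],
  [5,[0.31,0,0],0],
  [5,[0.325,0,0],0],
])

```text
time_s: 13.1
eef_pos: [0.5226, 0.0547, 0.0237]
eef_rot: [0.002, 0.707, 0.707, -0.0]
wrist_force: [0.2, -9.6, 8.0]
opening: 0.202
grasp_force: 59.8
```

Run:
```python
from h import *
go(.5225,0.165,.0237,0.)
c=camera("top");save(c,"x.png");A=pts(c).reshape(-1,3);b=A[(A[:,2]>.0075)&(A[:,2]<.0165)&(A[:,0]>.45)&(A[:,0]<.61)]
for y in(.1,.12,.2,.21,.22):
    x=b[abs(b[:,1]-y)<.004,0]
    print(y,np.histogram(x,np.arange(.455,.6,.005))[0].tolist(), np.round([x[(x>.471)].min(),x[x<.5775].max()],4))
```

```text
t 13.1 pos [0.5226 0.0547 0.0237] yaw -0.01 tilt [ 0.002 -0.002] -> shift [ 0.2757 -0.0003 -0.0007] turn -0.0 open 0.202 F [ 0.2 -9.6  8. ] grip 59.8Traceback (most recent call last):
  File "<stdin>", line 6, in <module>
    return umr_minimum(a, axis, None, out, keepdims, initial, where)
ValueError: zero-size array to reduction operation minimum which has no identity
```

Request:
play_rows([
  [5,[0.015,0,0],0],
  [5,[0.045,0,0],0],
  [5,[0.08,0,0],0],
  [5,[0.115,0,0],0],
  [5,[0.15,0,0],0],
  [5,[0.185,0,0],0],
  [5,[0.215,0,0],0],
  [5,[0.235,0,0],0],
  [5,[0.245,0,0],0],
  [5,[0.25,0,0],0],
])

```text
time_s: 14.15
eef_pos: [0.5226, 0.1542, 0.0237]
eef_rot: [0.001, 0.707, 0.707, -0.0]
wrist_force: [0.1, -11.7, 11.2]
opening: 0.206
grasp_force: 60.0
```

Request:
play_rows([
  [5,[0.003,0,0],0],
  [5,[0.006,0,0],0],
  [5,[0.009,0,0],0],
  [5,[0.009,0,0],0],
])

```text
time_s: 14.55
eef_pos: [0.5226, 0.1574, 0.0237]
eef_rot: [0.001, 0.707, 0.707, -0.0]
wrist_force: [-0.6, -9.7, 9.9]
opening: 0.203
grasp_force: 60.0
```

Request:
play_rows([
  [5,[0.004,0,0],0],
  [5,[0.008,0,0],0],
  [5,[0.011,0,0],0],
  [5,[0.011,0,0],0],
])

```text
time_s: 14.95
eef_pos: [0.5227, 0.1619, 0.0237]
eef_rot: [0.001, 0.707, 0.707, -0.0]
wrist_force: [0.2, -9.4, 9.5]
opening: 0.204
grasp_force: 60.0
```

Request:
play_rows([
  [5,[0.003,0,0],0],
  [5,[0.005,0,0],0],
  [5,[0.005,0,0],0],
])

```text
time_s: 15.25
eef_pos: [0.5227, 0.1634, 0.0237]
eef_rot: [0.002, 0.707, 0.707, -0.001]
wrist_force: [-0.5, -11.6, 10.0]
opening: 0.205
grasp_force: 60.1
```

Request:
play_rows([
  [5,[0.003,0,0],0],
  [5,[0.005,0,0],0],
  [5,[0.005,0,0],0],
])

```text
time_s: 15.55
eef_pos: [0.5227, 0.1634, 0.0237]
eef_rot: [0.002, 0.707, 0.707, -0.002]
wrist_force: [-0.8, -21.8, 12.0]
opening: 0.203
grasp_force: 60.3
```

Request:
play_rows([
  [5,[0.003,0,0],0],
  [5,[0.005,0,0],0],
  [5,[0.005,0,0],0],
])

```text
time_s: 15.85
eef_pos: [0.523, 0.1635, 0.0237]
eef_rot: [0.003, 0.707, 0.707, -0.003]
wrist_force: [-0.2, -32.5, 12.8]
opening: 0.204
grasp_force: 60.4
```

The position has stopped and the force is rising, so the sled is home. I'll relax the push, open and lift.

Request:
play_rows([
  [5,[-0.007,0,0],0],
  [5,[-0.007,0,0],0],
  [45,[-0.007,0,0],0],
  [45,[-0.007,0,0],0],
  [45,[-0.007,0,0],0],
  [45,[-0.007,0,-0.02],0],
  [45,[-0.007,0,-0.08],0],
  [45,[-0.03,0,-0.16],0],
  [45,[-0.1,0,-0.24],0],
  [45,[-0.2,0,-0.3],0],
])

```text
time_s: 16.85
eef_pos: [0.5219, 0.0903, 0.145]
eef_rot: [0.001, 0.706, 0.708, 0.001]
wrist_force: [0.9, -1.0, -0.4]
opening: 0.53
grasp_force: 0.0
```

Request:
play_rows([
  [45,[-0.12,0,-0.1],0],
  [45,[-0.24,0,-0.1],0],
  [45,[-0.36,0,-0.1],0],
  [45,[-0.48,0,-0.1],0],
  [45,[-0.6,0,-0.1],0],
  [45,[-0.6,0,-0.1],0],
  [45,[-0.6,0,-0.1],0],
])

```text
time_s: 17.55
eef_pos: [0.521, -0.1513, 0.1827]
eef_rot: [-0.0, 0.708, 0.706, 0.0]
wrist_force: [-0.6, 0.1, -0.4]
opening: 0.529
grasp_force: 0.0
```

Run:
```python
from h import *
go(.5225,0.165,.0237,0.)
t=camera("top");s=camera("side")
for n,c in(("top",t),("side",s)):
    A=pts(c).reshape(-1,3);A=A[~np.isnan(A[:,0])];A=A[(A[:,0]>.465)&(A[:,0]<.58)&(A[:,1]>.1)&(A[:,1]<.26)]
    f=A[(A[:,2]>.052)&(A[:,2]<.066)&(A[:,1]<.2)];b=A[(A[:,2]>.008)&(A[:,2]<.016)&(abs(A[:,0]-.5225)<.03)]
    print(n,"fin",np.median(f,0).round(4),"y",np.percentile(f[:,1],[2,98]).round(4),"tail y",np.percentile(b[:,1],1).round(4))
    P=pts(c)
    for l in("nodule","tape","mug"):
        m=masks_of(c,l)
        if m: print(l,np.nanmedian(P[m[0]["mask"]],0).round(3),end=" ")
u=cv2.cvtColor(t["image"],4)[180:290,70:230];v=cv2.cvtColor(s["image"],4)[90:230,160:300]
cv2.imwrite("pics/end.png",np.hstack([cv2.resize(u,(400,275)),cv2.resize(v,(400,275*400//275))[:275]]) if 0 else np.hstack([cv2.resize(u,(400,400)),cv2.resize(v,(400,400))]))
```

```text
t 17.55 pos [ 0.521  -0.1513  0.1827] yaw -0.2 tilt [-0.     0.001] -> shift [0.7906 0.0009 0.3979] turn -0.0011 open 0.529 F [-0.6  0.1 -0.4] grip 0.0
top fin [0.524  0.166  0.0611] y [0.1449 0.1875] tail y 0.1444
nodule [ 0.611 -0.281  0.047] tape [ 0.786 -0.171  0.021] mug [0.78  0.059 0.031] side fin [0.5226 0.1625 0.0597] y [0.1438 0.189 ] tail y 0.14
nodule [ 0.589 -0.294  0.036] tape [ 0.78  -0.181  0.016]
```

View pics/end.png

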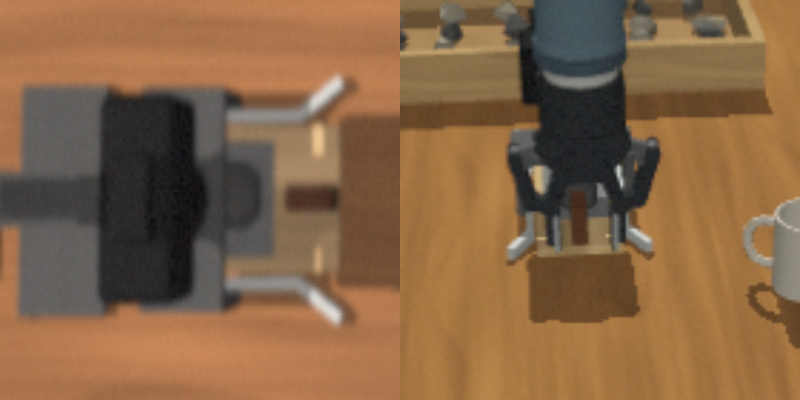

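The sled sits between the rails at the end stop, with its tail at y ≈ 0.144 against 0.143 expected. The core is on the mat under the camera (left panel, about 240, 195), and the gripper is clear.

```bash
python3 -c "
from bench import *
print(hand_in())"
```

```text
the job is handed in; nothing more can be done
None
```

The core lies lengthwise in the middle of the mat, the sled is home against the end stop under the camera bridge, and the job is handed in at about 18 s of the 58 s allowed; the hand-in returned no verdict.

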